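Pack the dosing case inserts

TASK

Pack the dosing case: on the foam insert with the round recess, nest the three upside-down measuring cups in the recess, the small one first, then the medium one over it, then the large one over both, all mouth down with their rims on the floor of the recess. Press the T-shaped canister key fully home into the T-shaped cutout of the other foam insert, its upright grip on top. Leave the loose brush, spare spray head and marker where they lie.

Things in the scene. Friction and masses are not known exactly. Their poses are not given: they have to be found in the camera images.
- large_cup_centre (a point): centre (half-way up, on the axis) of the large measuring cup: light grey plastic, tapered, standing upside down on its mouth, 68 mm tall, 65 mm across at the mouth (below) and 50 mm across at the closed end (above); mouth about 56 mm wide inside, 40 mm inside at the closed end, about 65 mm deep inside. It is 57 mm wide at mid height. Loose, about 30 g. Its own z axis points down.
- medium_cup_centre (a point): centre (half-way up, on the axis) of the medium measuring cup: white plastic, tapered, upside down on its mouth, 58 mm tall, 46 mm across at the mouth (below), 30 mm across at the closed end (above), about 38 mm at mid height, walls 2 mm. Loose, about 30 g. Its z axis points up.
- small_cup_centre (a point): centre (half-way up, on the axis) of the small measuring cup: white plastic, tapered, upside down on its mouth, 50 mm tall, 31 mm across at the mouth (below), 20 mm across at the closed end (above), about 25 mm at mid height, walls 2 mm. Loose, about 20 g. Its z axis points up.
- key_grip (a point): canister key, 80 g: flat aluminium T 14 mm thick with a black upright grip, 50 mm tall in all. Point: mid-grip, 25 mm above the underside. From it the stem (22 mm wide) runs 40 mm to -x, the crossbar (76 mm along y) lies 20 to 42 mm to +x. The grip is centred here, 46 mm long in x, 14 mm thick in y, 12 to 50 mm above the underside: pinch it across y. z is up.
- cup_recess (a point): centre of the floor of the round recess in the cup foam: a dark foam insert 124 x 124 mm, 24 mm high, fixed to the table. The recess is 82 mm across and 6 mm deep, so its floor (light grey), where this point lies, is 18 mm above the table. z is up.
- key_cutout (a point): point on the floor of the T-shaped cutout in the key foam, a dark insert 130 x 130 x 24 mm, fixed; cutout 12 mm deep, light grey floor 12 mm above the table. Its stem (28 mm wide) runs 43 mm to -x, its crossbar (82 mm in y) lies 17 to 45 mm to +x. The seated key has its point 25 mm above this one, axes alike, with 3 mm play all round. z up.
- scrub_brush: wooden scrubbing brush, 61 x 154 x 46 mm, lying loose, origin in the middle of its underside, long axis y; a bystander to be left alone
- spare_head: spare trigger spray head with dip tube, lying on its side, 215 x 97 x 22 mm, origin in the middle of its underside, long axis x; a bystander to be left alone
- marker: black and white marker pen, 135 x 17 x 16 mm, lying loose, origin in the middle of its underside, long axis y; a bystander to be left alone

How it is judged (in metres and radians):
At the end, for the whole second after the job is handed in: Cups nested mouth down in the recess, upright within 8 degrees: large within 12 mm of its centre, medium and small within 12 mm of the next larger one, rims within 4 mm of the recess floor; key level on the T cutout's floor within 4 mm, 8 mm and 0.15 rad; all released, at rest (horizontal distance between large_cup_centre and cup_recess below 0.012 m and horizontal distance between medium_cup_centre and large_cup_centre below 0.012 m and horizontal distance between small_cup_centre and medium_cup_centre below 0.012 m and z of large_cup_centre in the frame of cup_recess between 0.03 and 0.038 m and z of medium_cup_centre in the frame of cup_recess between 0.025 and 0.033 m and z of small_cup_centre in the frame of cup_recess between 0.021 and 0.029 m and angle between large_cup_centre's own z axis and vertical above 3 rad and angle between each of medium_cup_centre, small_cup_centre's own z axis and vertical below 0.14 rad and horizontal distance between key_grip and key_cutout below 0.008 m and z of key_grip in the frame of key_cutout between 0.021 and 0.029 m and angle between key_grip's own z axis and vertical below 0.1 rad and angle between the x axis of key_grip and the x axis of key_cutout, either way round below 0.15 rad and linear speed of each of large_cup, medium_cup, small_cup, canister_key below 0.02 m/s); the robot touches nothing.
It fails at once if the brush, the spare spray head or the marker was moved by more than 3 cm (distance of any of scrub_brush, spare_head, marker from where it was at the start of the episode above 0.03 m).
It also fails if it takes over 104 s, if anything falls off the work surface, if the arm or the gripper's body presses on something with over 40 N, if the wrist force passes 120 N, or if a joint passes its speed limit or range.

ROBOT

A 6-joint arm with a two-finger parallel gripper is mounted at the origin on a cart in front of the work surface, level with it; the furniture and walls round the work are solid. World frame = base frame: x ahead of the robot, y to its left, z up, the work surface at z = 0. Lengths are in m, angles in degrees, forces in N, time in s.
With the tool pointing down it reaches from about 0.375 to 0.9 m from the base axis. Payload 3.1 kg.
Tool frame: the origin (TCP) lies on the centre line of the jaws, within the pads' length; the fingertips stand finger_overhang ahead of it and the grasp point (between the pads) lies 5 mm behind it (finger_overhang is the distance from the TCP to the fingertips, in m); z points along the fingers, y is the line along which they close (so a half turn about z gives the same grasp; the last joint's range is limited). The gripper opens to 87 mm and grips with 3 to 60 N. Pads are 19 mm wide; open, the fingers measure 117 mm over their backs; the gripper's body (75 mm by 190 mm) begins 51 mm behind the grasp point.
Start: joints at [-84.54, 30.224, 82.088, -0, 67.689, -10.227], TCP at [0.169, -0.602, 0.2] pointing down, gripper open.
Joint ranges: [-176.69, 176.69], [-43.24, 126.21], [12.49, 139.97], [-82, 262], [0, 151.66], [-163.58, 163.58]. Speed limits (degrees/s): [159.86, 159.86, 180, 180, 180, 180].

INTERFACE

Orientations are given as a 3x3 rotation matrix whose columns are the frame's x, y, z axes.
In Python, from rig import read_state, capture, calibration, hand_in, finger_overhang gives the robot as it stands.
- The arm moves only by the tool send_rows, never from a script. Its argument "plan" is a list of rows, each a list of 5 numbers: the closure in counts, from 0 (fully open) to 255 (shut), then the shift along the tool's x, y, z in m, then the turn about the tool's z in rad. A call has 1 to 20 rows; each row shifts and turns the commanded pose from where the row before left it, along the tool's axes as they then stand; what a row does not reach is not made up. A row lasts 1/12 s, in which the tool goes at most 41.7 mm and 7.16 degrees, less where a joint would pass 70% of its speed; a pose out of reach is approached as far as the arm can. A call is refused whole if a number of a shift passes 0.0417 or a number of a turn 0.125, either way. A call with a gripper value outside its range is refused whole. The fingers move at their own pace and stop on an object; the grip force is fixed at half the most. Time passes only in rows, so rows that do not move let the fingers close. It gives the time, the measured TCP pose, the force, the opening and the grip force at its end, in the units of the state.
- read_state(): the state, without advancing time (a new reading comes with each control period).
- capture(name): name is "scene" or "top" or "wrist"; returns (picture, depth): 480x640x3 uint8, blue, green, red; 480x640 float32, m along the optical axis (not along the pixel's ray), 0 where there is no reading.
- calibration(name): a dict with "fx", "fy", "cx", "cy" (pixels), "dist_coeffs" ([k1, k2, p1, p2, k3] as OpenCV has them; the pictures are not rectified), "xyz" and "rotation" of the camera in the world. Camera axes: x right, y down, z forward; pixel columns grow to the right and rows downward; lengths in m; the calibration is good to about 2 mm. A picture is of the moment at which its call begins: read the wrist's pose just before it. calibration takes no time and is no camera call; for the wrist camera it gives the pose at the moment of the call.
- hand_in(): hands the job in; it is judged then, once.
The state is a dict: "time_s": time; "joint_positions": joint angles; "qvel": joint speeds; "tau": joint torques, N m; "position": TCP position; "tcp_rot": TCP orientation; "force": force on the tool from outside, world axes, zero at the start; "moment": the same for the moment, N m; "opening": opening from 0.0 (shut) to 1.0 (fully open); "grasp_force": force on a finger pad.
Only numpy, scipy, OpenCV 4.12 (cv2) and the standard library are available. Lean on these libraries where they do the work, as an engineer would, in place of code of your own. Each camera call takes 0.05 s, during which the arm holds its last target. There are 200 camera calls.

## Working session

There is one attempt and no reset: what is moved stays moved. The work goes in short steps, Python scripts to look and compute and a tool call to move; the robot and the scene stay as the last step left them, time stands still between calls to the robot, and variables do not carry over. Pictures are saved under pics/ and viewed, at most 14 in all, crops included, and the job is handed in when it is done.

Besides the shell and the picture viewer there is one more tool, called after "Call:" as name(argument=value, ...) on one line, values as JSON. send_rows: Moves the arm, as the interface text tells. Its arguments: {"type":"object","properties":{"plan":{"type":"array","items":{"type":"array","items":{"type":"number"}}}},"required":["plan"]}

```bash
ls; mkdir -p pics
cat > h.py <<'E'
import numpy as np,cv2
from rig import *
def snap(n,f):
    c=calibration(n);im,d=capture(n);cv2.imwrite('pics/%s.png'%f,im);np.savez('pics/%s.npz'%f,im=im,d=d,K=[c['fx'],c['fy'],c['cx'],c['cy']],dist=c['dist_coeffs'],t=c['xyz'],R=c['rotation']);return im,d
def load(f): return np.load('pics/%s.npz'%f)
def ray(s,u,v):
    fx,fy,cx,cy=s['K'];K=np.array([[fx,0,cx],[0,fy,cy],[0,0,1]])
    p=cv2.undistortPoints(np.array([[[u,v]]],float),K,np.array(s['dist']))[0,0]
    return s['R']@np.array([p[0],p[1],1])
def at_z(s,u,v,z):
    r=ray(s,u,v);return s['t']+r*(z-s['t'][2])/r[2]
def at_d(s,u,v):
    return s['t']+ray(s,u,v)*s['d'][int(v),int(u)]
E
python3 - <<'E'
from h import *
s=read_state();print(s['time_s'],s['position'],s['tcp_rot'],s['opening'],finger_overhang)
for n in('scene','top'):
    snap(n,n+'0');c=calibration(n);print(n,c['xyz'],c['rotation'])
c=calibration('wrist');print(c)
E
```

```text
pics
0.0 [ 0.16891581 -0.60093251  0.19899238] [[ 9.62761876e-01  2.70350724e-01 -2.36296437e-04]
 [ 2.70350606e-01 -9.62759605e-01  2.11958479e-03]
 [ 3.45534618e-04 -2.10453831e-03 -9.99997726e-01]] 1.002999655621328 0.014
scene [-0.21974388 -0.58449324  0.69132384] [[ 0.56817372 -0.44416515  0.69274522]
 [-0.82284208 -0.31735385  0.47139946]
 [ 0.01046615 -0.8378567  -0.54578989]]
top [ 0.36209748 -0.04029566  1.4547337 ] [[ 0.02805707 -0.99117212  0.12957869]
 [-0.99957729 -0.02683151  0.01119441]
 [-0.0076188  -0.129838   -0.99150595]]
{'fx': 348.76517253402164, 'fy': 348.76517253402164, 'cx': 320.12473896694326, 'cy': 242.11470693426597, 'dist_coeffs': array([0.01003026, 0.        , 0.        , 0.        , 0.        ]), 'xyz': array([ 0.23566224, -0.58366539,  0.38326127]), 'rotation': array([[ 0.27021498, -0.93092451, -0.2456897 ],
       [-0.96279833, -0.26174583, -0.06714536],
       [-0.00180099,  0.25469331, -0.9670202 ]])}
```

View pics/top0.png

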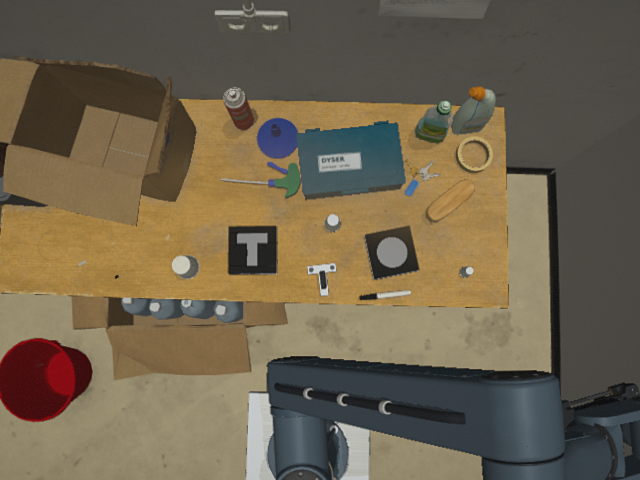

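View pics/scene0.png

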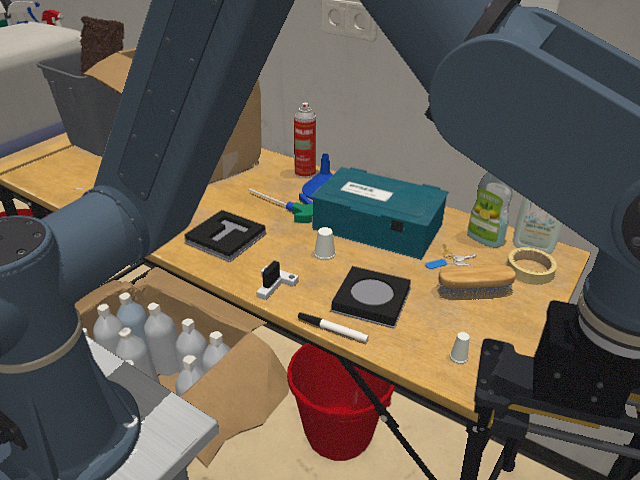

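Top view: key foam at about (252,250), key (322,280), cup foam (391,252), large cup (184,265), medium cup (333,222), small cup (467,271), marker (385,295). I'll enlarge this area.

Run:
```python
from h import *
s=load('top0');im=s['im']
a=cv2.resize(im[205:305,220:420],None,fx=4,fy=4,interpolation=cv2.INTER_CUBIC)
b=cv2.resize(im[240:290,150:220],None,fx=4,fy=4,interpolation=cv2.INTER_CUBIC)
c=cv2.resize(im[240:290,440:510],None,fx=4,fy=4,interpolation=cv2.INTER_CUBIC)
o=np.zeros((600,800,3),np.uint8);o[:400]=a;o[400:,:280]=b;o[400:,300:580]=c
cv2.imwrite('pics/crop1.png',o)
```

```text
(no output)
```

View pics/crop1.png

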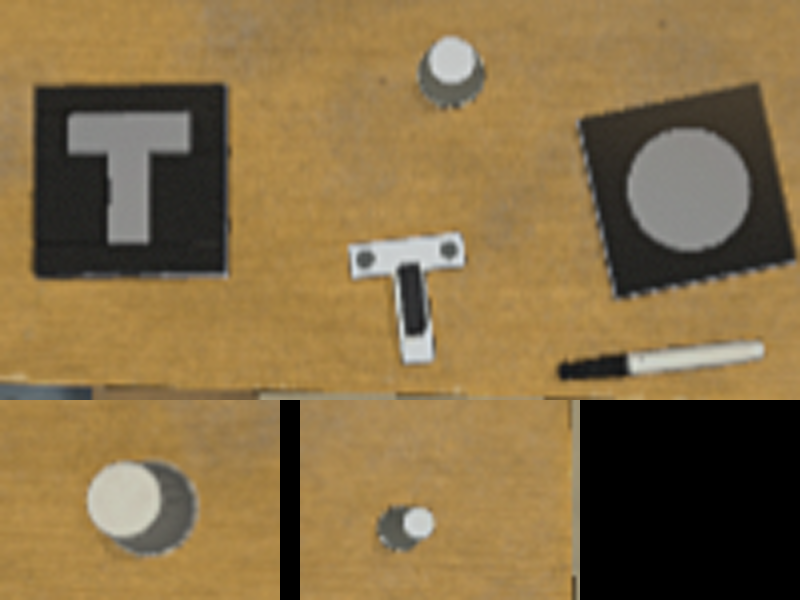

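Run:
```python
from h import *
s=load('top0')
A=lambda x,y:(220+(x-1.5)/4,205+(y-1.5)/4)
P=lambda n,uv,z:print(n,at_z(s,*uv,z).round(4))
P('recess',A(689,189),.018)
P('recess rim',A(689,189),.024)
P('med',A(452,60),.058)
P('large',(150+(124-1.5)/4,240+(99-1.5)/4),.068)
P('small',(440+(118.5-1.5)/4,240+(121.5-1.5)/4),.05)
P('keygrip',A(411,299),.05)
for p in[(349,246),(464,234),(466,265),(352,278),(401,362),(434,360)]:P('key',A(*p),.014)
for p in[(68,113),(190,113),(190,154),(68,154),(108,243),(150,243)]:P('cut',A(*p),.014)
P('foam',A(34,86),.024);P('foam',A(226,86),.024);P('foam',A(34,275),.024);P('foam',A(226,272),.024)
for p in[(558,362),(765,350)]:P('marker',A(*p),.01)
```

```text
recess [ 0.5258 -0.2079  0.018 ]
recess rim [ 0.5251 -0.2072  0.024 ]
med [ 0.601  -0.0491  0.058 ]
large [0.4731 0.3365 0.068 ]
small [ 0.4805 -0.4049  0.05  ]
keygrip [ 0.4465 -0.0269  0.05  ]
key [0.4824 0.0153 0.014 ]
key [ 0.4924 -0.0603  0.014 ]
key [ 0.472  -0.0621  0.014 ]
key [0.4614 0.0126 0.014 ]
key [ 0.4072 -0.0212  0.014 ]
key [ 0.4091 -0.0427  0.014 ]
cut [0.566  0.2054 0.014 ]
cut [0.5681 0.1239 0.014 ]
cut [0.5407 0.1228 0.014 ]
cut [0.5384 0.2041 0.014 ]
cut [0.4799 0.1747 0.014 ]
cut [0.4807 0.1468 0.014 ]
foam [0.582  0.2273 0.024 ]
foam [0.5854 0.0996 0.024 ]
foam [0.4567 0.221  0.024 ]
foam [0.4623 0.0949 0.024 ]
marker [ 0.4101 -0.1242  0.01  ]
marker [ 0.4215 -0.2603  0.01  ]
```

Positions are good enough to set out. I'll turn the tool to world axes and go above the small cup.

Call:
send_rows(plan=[[0,0,0,0,0.0912],[0,0,0,0,0.0912],[0,0,0,0,0.0912],[0,0.024,-0.0151,0.0038,0],[0,0.024,-0.0151,0.0038,0],[0,0.024,-0.0151,0.0038,0],[0,0.024,-0.0151,0.0038,0],[0,0.024,-0.0151,0.0038,0],[0,0.024,-0.0151,0.0038,0],[0,0.024,-0.0151,0.0038,0],[0,0.024,-0.0151,0.0038,0],[0,0.024,-0.0151,0.0038,0],[0,0.024,-0.0151,0.0038,0],[0,0.024,-0.0151,0.0038,0],[0,0.024,-0.0151,0.0038,0],[0,0.024,-0.0151,0.0038,0],[0,0,0,0,0],[0,0,0,0,0]])

```text
time_s: 1.6
position: [0.4817, -0.4038, 0.1497]
tcp_rot: [[1.0, 0.003, -0.001], [0.003, -1.0, 0.001], [-0.001, -0.001, -1.0]]
force: [-0.9, -0.3, -0.6]
opening: 0.998
grasp_force: 0.0
```

```bash
cat > st.py <<'E'
from h import *
import sys
s=read_state();R=s['tcp_rot'];print('t',round(s['time_s'],2),'p',s['position'].round(4),'yaw',np.degrees(np.arctan2(R[1,0],R[0,0])).round(2),'z',R[:,2].round(3),'open',round(s['opening'],3),'gf',round(float(s['grasp_force']),1),'F',np.round(s['force'],1))
if len(sys.argv)>1: snap('wrist',sys.argv[1])
E
python3 st.py w1
```

```text
t 1.6 p [ 0.4817 -0.4038  0.1497] yaw 0.19 z [-0.001  0.001 -1.   ] open 0.998 gf 0.0 F [-0.9 -0.3 -0.6]
```

View pics/w1.png

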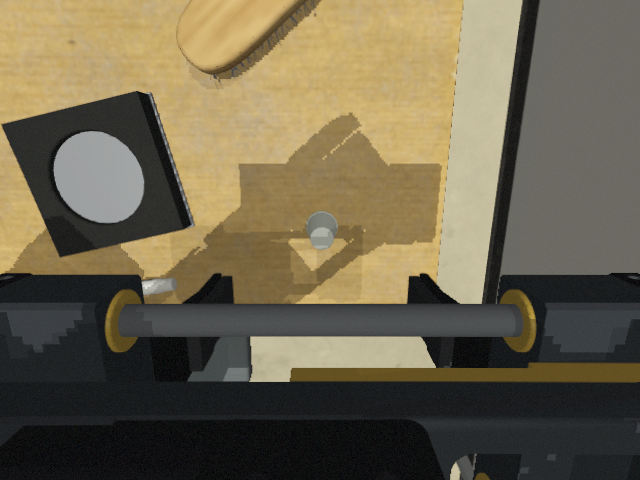

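Wrist view: small cup top at about (321,238), recess centre about (98,177), marker cap at (158,286).

Run:
```python
from h import *
s=load('w1')
print(at_z(s,321,238,.05),at_z(s,98.5,177,.018))
```

```text
[ 0.47956841 -0.40553425  0.05      ] [ 0.52674541 -0.20750741  0.018     ]
```

Call:
send_rows(plan=[[0,-0.0018,0.0014,0.02,0],[0,0,0,0.025,0],[0,0,0,0.025,0],[0,0,0,0.025,0],[0,0,0,0.018,0],[0,0,0,0.009,0],[0,0,0,0,0],[0,0,0,0,0],[255,0,0,0,0],[255,0,0,0,0],[255,0,0,0,0],[255,0,0,0,0],[255,0,0,0,0],[255,0,0,0,0],[255,0,0,0,0],[255,0,0,0,0],[255,0,0,0,0],[255,0,0,0,0]])

```text
time_s: 3.15
position: [0.4791, -0.4067, 0.0285]
tcp_rot: [[1.0, 0.0, -0.0], [0.0, -1.0, 0.0], [-0.0, -0.0, -1.0]]
force: [0.5, 0.3, -0.6]
opening: 0.325
grasp_force: 0.0
```

Call:
send_rows(plan=[[255,0,0,0,0],[255,0,0,0,0],[255,0,0,0,0],[255,0,0,0,0],[255,0,0,-0.01,0],[255,0,0,-0.02,0],[255,0,0,-0.02,0],[255,0,0,0,0]])

```text
time_s: 3.82
position: [0.4814, -0.4091, 0.083]
tcp_rot: [[1.0, 0.0, 0.005], [0.0, -1.0, -0.006], [0.005, 0.006, -1.0]]
force: [0.4, -1.1, 0.6]
opening: 0.006
grasp_force: 0.0
```

The fingers shut fully, so the grasp missed. I'll look.

```bash
python3 st.py w2
```

```text
t 3.82 p [ 0.4814 -0.4091  0.083 ] yaw 0.02 z [ 0.005 -0.006 -1.   ] open 0.006 gf 0.0 F [ 0.4 -1.1  0.6]
```

View pics/w2.png

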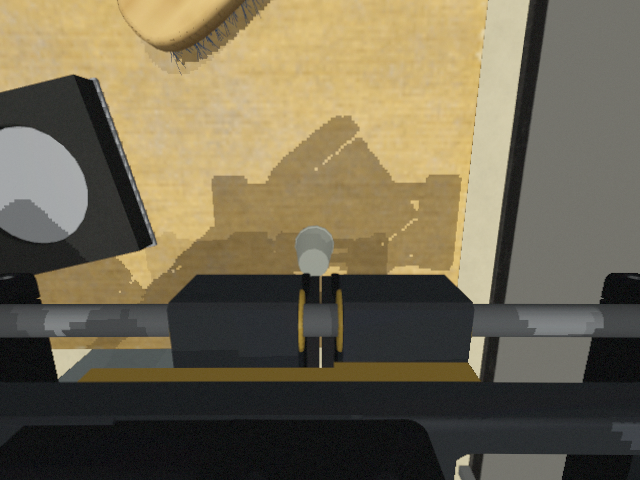

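The cup still stands upright; its top is at about (314,262).

Run:
```python
from h import *
s=load('w2')
print(at_z(s,314,261.5,.05), s['t'],at_z(s,313.5,243,.001))
d=s['d'];print(d[255:270:3,314])
for uv in [(314,261),(314,250),(314,232),(314,220)]: print(at_d(s,*uv))
```

```text
[ 0.48043081 -0.40648547  0.05      ] [ 0.54963335 -0.40906412  0.2675765 ] [ 0.48015493 -0.40557561  0.001     ]
[0.22747764 0.2278433  0.22791044 0.22927788 0.22734939]
[ 0.48075746 -0.40648635  0.04995079]
[ 0.48793418 -0.40650637  0.04892321]
[ 0.49229891 -0.40617221  0.01525516]
[ 0.49826477 -0.4060296  -0.00081227]
```

The cup is untouched at (0.480,-0.4065), so the grip slipped off the taper. I'll regrasp lower and read the grip force before lifting.

Call:
send_rows(plan=[[0,0,0,0,0],[0,0,0,0,0],[0,0,0,0,0],[0,0,0,0,0],[0,0,0,0,0],[0,0,0,0,0],[0,0,0,0,0],[0,0,0,0,0],[0,0,0,0,0],[0,0,0,0,0],[0,0,0.001,0.02,0],[0,0,0,0.02,0],[0,0,0,0.015,0],[0,0,0,0.007,0],[0,0,0,0,0],[255,0,0,0,0],[255,0,0,0,0],[255,0,0,0,0]])

```text
time_s: 5.37
position: [0.4798, -0.4085, 0.0177]
tcp_rot: [[1.0, 0.0, 0.001], [0.0, -1.0, -0.002], [0.001, 0.002, -1.0]]
force: [0.3, 0.0, -0.7]
opening: 0.853
grasp_force: 0.0
```

Call:
send_rows(plan=[[255,0,0,0,0],[255,0,0,0,0],[255,0,0,0,0],[255,0,0,0,0],[255,0,0,0,0],[255,0,0,0,0],[255,0,0,0,0],[255,0,0,0,0],[255,0,0,0,0],[255,0,0,0,0]])

```text
time_s: 6.2
position: [0.4792, -0.4077, 0.0165]
tcp_rot: [[1.0, 0.0, -0.0], [0.0, -1.0, 0.0], [-0.0, -0.0, -1.0]]
force: [0.5, 0.8, -0.6]
opening: 0.243
grasp_force: 29.6
```

Call:
send_rows(plan=[[255,0,0,0,0],[255,0,0,0,0],[255,0,0,-0.002,0],[255,0,0,-0.004,0],[255,0,0,-0.006,0],[255,0,0,-0.008,0],[255,0,0,-0.01,0]])

```text
time_s: 6.78
position: [0.479, -0.4076, 0.0472]
tcp_rot: [[1.0, 0.0, -0.0], [0.0, -1.0, 0.0], [-0.0, -0.0, -1.0]]
force: [-0.1, 0.3, 0.2]
opening: 0.239
grasp_force: 29.6
```

```bash
python3 st.py w3
```

```text
t 6.78 p [ 0.479  -0.4076  0.0472] yaw 0.01 z [-0.  0. -1.] open 0.239 gf 29.6 F [-0.1  0.3  0.2]
```

Held. Carrying it to above the recess.

Call:
send_rows(plan=[[255,0,0,-0.01,0],[255,0.002,-0.008,-0.01,0],[255,0.003,-0.015,-0.005,0],[255,0.005,-0.021,0,0],[255,0.005,-0.021,0,0],[255,0.005,-0.021,0,0],[255,0.005,-0.021,0,0],[255,0.005,-0.021,0,0],[255,0.005,-0.021,0,0],[255,0.005,-0.021,0,0],[255,0.004,-0.016,0,0],[255,0.002,-0.01,0,0],[255,0,-0.004,0,0],[255,0,0,0,0],[255,0,0,0,0]])

```text
time_s: 8.08
position: [0.5252, -0.2079, 0.0718]
tcp_rot: [[1.0, 0.001, 0.0], [0.001, -1.0, -0.001], [0.0, 0.001, -1.0]]
force: [1.2, -0.5, -0.3]
opening: 0.241
grasp_force: 29.6
```

```bash
python3 st.py w4
```

```text
t 8.08 p [ 0.5252 -0.2079  0.0718] yaw 0.03 z [ 0.    -0.001 -1.   ] open 0.241 gf 29.6 F [ 1.2 -0.5 -0.3]
```

View pics/w4.png

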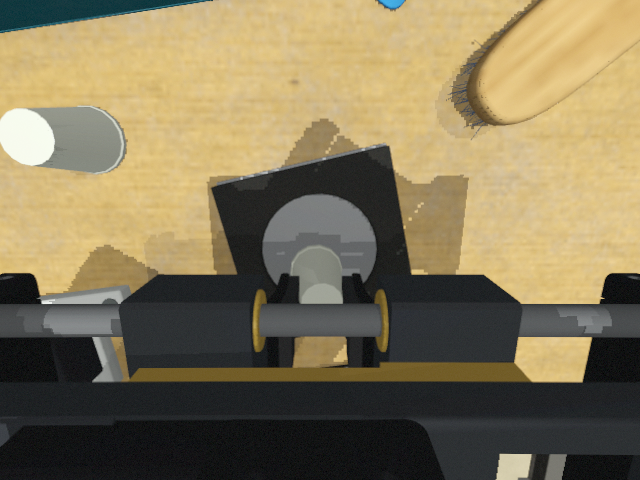

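The cup is held upright and centred over the recess (columns 263–377). The medium cup's top shows at (25,138). Lowering, releasing partway and rising.

Call:
send_rows(plan=[[255,0,0,0.012,0],[255,0,0,0.012,0],[255,0,0,0.008,0],[255,0,0,0.005,0],[255,0,0,0,0],[255,0,0,0,0],[148,0,0,0,0],[148,0,0,0,0],[148,0,0,0,0],[148,0,0,0,0],[148,0,0,-0.005,0],[148,0,0,-0.015,0],[0,0,0,-0.025,0],[0,0,0,-0.03,0],[0,0,0,-0.03,0],[0,0,0,0,0]])

```text
time_s: 9.47
position: [0.5289, -0.2099, 0.1457]
tcp_rot: [[1.0, 0.0, 0.01], [0.001, -1.0, -0.007], [0.01, 0.007, -1.0]]
force: [0.4, -0.5, 0.4]
opening: 0.641
grasp_force: 0.0
```

```bash
python3 st.py w5
python3 - <<'E'
from h import *
s=load('w4');print('med',at_z(s,25,138,.058))
E
```

```text
t 9.47 p [ 0.5289 -0.2099  0.1457] yaw 0.03 z [ 0.01  -0.007 -1.   ] open 0.641 gf 0.0 F [ 0.4 -0.5  0.4]
med [ 0.60037911 -0.04963225  0.058     ]
```

View pics/w5.png

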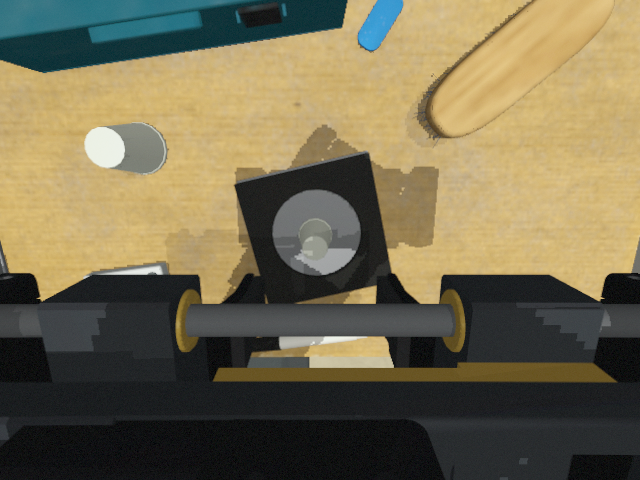

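Small cup stands in the recess: its top at (314.5,247), recess centre (316.5,233). Medium cup top at (104.5,147).

Run:
```python
from h import *
s=load('w5');print(at_z(s,314.5,247,.068),at_z(s,316.5,232.5,.0185),at_z(s,104.5,147,.058))
```

```text
[ 0.52601654 -0.20712587  0.068     ] [ 0.52652097 -0.20851816  0.0185    ] [ 0.60100967 -0.05028906  0.058     ]
```

Run:
```python
from h import *
s=load('w5')
for uv in[(60,45),(45,66),(46,73),(130,50),(135,58),(150,54)]:print(uv,at_d(s,*uv))
```

```text
(60, 45) [ 0.67038307 -0.02772094  0.05415006]
(45, 66) [0.66516171 0.01248437 0.01581033]
(46, 73) [ 6.63203453e-01  2.41082380e-02 -3.08739311e-04]
(130, 50) [ 0.67609158 -0.0604224   0.02127442]
(135, 58) [ 0.6740877  -0.05622033  0.00567126]
(150, 54) [ 0.6761762  -0.07091821  0.00982867]
```

Call:
send_rows(plan=[[0,0.003,-0.008,0,0],[0,0.0075,-0.015,0,0],[0,0.0095,-0.02,0,0],[0,0.0095,-0.02,0,0],[0,0.0095,-0.02,0,0],[0,0.0095,-0.02,0,0],[0,0.0095,-0.02,0,0],[0,0.0095,-0.02,0,0],[0,0.006,-0.011,0,0],[0,0.002,-0.004,0,0],[0,0,0,0,0],[0,0,0,0,0]])

```text
time_s: 10.52
position: [0.5999, -0.05, 0.1388]
tcp_rot: [[1.0, 0.001, -0.002], [0.001, -1.0, -0.0], [-0.002, 0.0, -1.0]]
force: [0.8, -0.9, 0.3]
opening: 1.001
grasp_force: 0.0
```

Call:
send_rows(plan=[[0,0,0,0.015,0],[0,0,0,0.025,0],[0,0,0,0.025,0],[0,0,0,0.022,0],[0,0,0,0.018,0],[0,0,0,0.008,0],[0,0,0,0,0],[255,0,0,0,0],[255,0,0,0,0],[255,0,0,0,0],[255,0,0,0,0],[255,0,0,0,0],[255,0,0,0,0],[255,0,0,0,0],[255,0,0,0,0],[255,0,0,0,0],[255,0,0,0,0],[255,0,0,0,0],[255,0,0,0,0],[255,0,0,0,0]])

```text
time_s: 12.18
position: [0.6006, -0.0497, 0.0265]
tcp_rot: [[1.0, 0.0, -0.0], [0.0, -1.0, 0.0], [-0.0, -0.0, -1.0]]
force: [-0.2, 0.4, -0.6]
opening: 0.348
grasp_force: 29.8
```

Call:
send_rows(plan=[[255,0,0,-0.003,0],[255,0,0,-0.006,0],[255,0,0,-0.01,0],[255,0,0,-0.014,0],[255,0,0,-0.016,0],[255,0,0,-0.016,0],[255,-0.0044,0.0078,-0.012,0],[255,-0.008,0.017,-0.006,0],[255,-0.01,0.021,-0.002,0],[255,-0.01,0.021,0,0],[255,-0.01,0.021,0,0],[255,-0.01,0.021,0,0],[255,-0.01,0.021,0,0],[255,-0.008,0.017,0,0],[255,-0.004,0.008,0,0],[255,0,0.003,0,0],[255,0,0,0,0],[255,0,0,0,0]])

```text
time_s: 13.68
position: [0.5265, -0.2071, 0.1118]
tcp_rot: [[1.0, 0.0, 0.0], [0.0, -1.0, 0.0], [0.0, -0.0, -1.0]]
force: [-0.2, -0.1, 0.0]
opening: 0.348
grasp_force: 29.8
```

```bash
python3 st.py w6
```

```text
t 13.68 p [ 0.5265 -0.2071  0.1118] yaw 0.02 z [ 0.  0. -1.] open 0.348 gf 29.8 F [-0.2 -0.1  0. ]
```

View pics/w6.png

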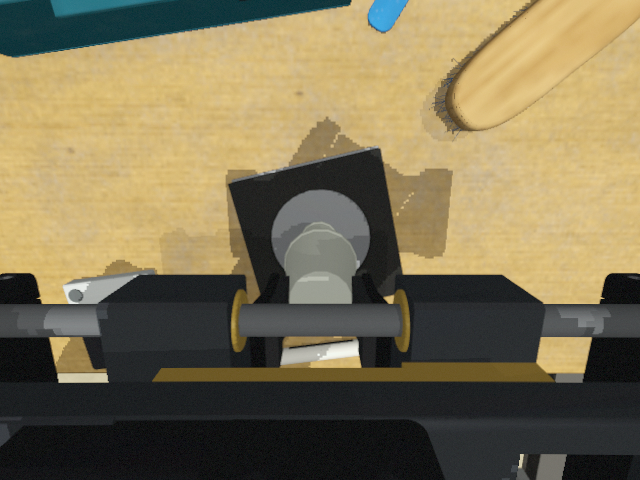

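The medium cup is held upright at (320,270) over the small one, and they line up. Lowering.

Call:
send_rows(plan=[[255,0,0,0.008,0],[255,0,0,0.012,0],[255,0,0,0.014,0],[255,0,0,0.014,0],[255,0,0,0.01,0],[255,0,0,0.006,0],[255,0,0,0.0025,0],[255,0,0,0,0],[255,0,0,0,0]])

```text
time_s: 14.48
position: [0.5267, -0.2075, 0.0452]
tcp_rot: [[1.0, 0.001, 0.001], [0.001, -1.0, -0.0], [0.001, 0.0, -1.0]]
force: [0.1, -0.1, 0.5]
opening: 0.354
grasp_force: 29.8
```

Call:
send_rows(plan=[[120,0,0,0.0005,0],[100,0,0,0,0],[80,0,0,0,0],[80,0,0,0,0],[80,0,0,0,0],[80,0,0,-0.005,0],[80,0,0,-0.015,0],[0,0,0,-0.025,0],[0,0,0,-0.03,0],[0,0,0,-0.025,0],[0,0,0,-0.01,0],[0,0,0,0,0],[0,0,0,0,0]])

```text
time_s: 15.57
position: [0.526, -0.2074, 0.1545]
tcp_rot: [[1.0, 0.0, 0.0], [0.0, -1.0, -0.0], [0.0, 0.0, -1.0]]
force: [0.6, 0.0, 0.1]
opening: 0.98
grasp_force: 0.0
```

```bash
python3 st.py w7
```

```text
t 15.57 p [ 0.526  -0.2074  0.1545] yaw 0.01 z [ 0. -0. -1.] open 0.98 gf 0.0 F [0.6 0.  0.1]
```

View pics/w7.png

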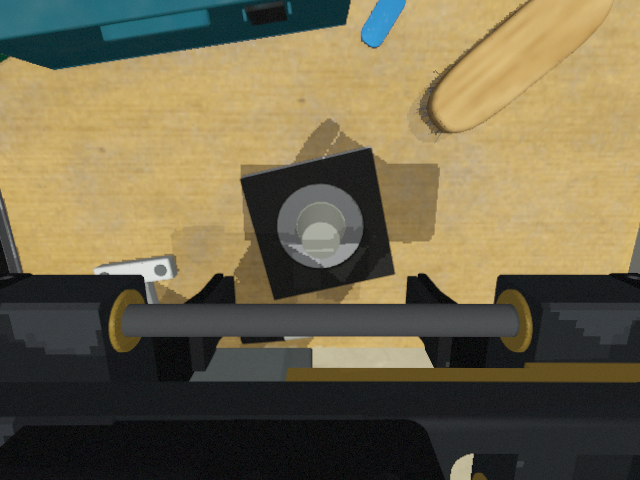

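Medium nests over the small one: its top at (321,238), recess centre at (320,227). Now to the large cup.

Call:
send_rows(plan=[[0,-0.001,-0.012,0,0],[0,-0.003,-0.022,0,0],[0,-0.003,-0.03,0,0],[0,-0.003,-0.03,0,0],[0,-0.003,-0.03,0,0],[0,-0.003,-0.03,0,0],[0,-0.003,-0.03,0,0],[0,-0.003,-0.03,0,0],[0,-0.003,-0.03,0,0],[0,-0.003,-0.03,0,0],[0,-0.003,-0.03,0,0],[0,-0.003,-0.03,0,0],[0,-0.003,-0.03,0,0],[0,-0.003,-0.03,0,0],[0,-0.003,-0.03,0,0],[0,-0.003,-0.03,0,0],[0,-0.003,-0.03,0,0],[0,-0.003,-0.03,0,0],[0,-0.002,-0.02,0,0],[0,0,-0.01,0,0]])

```text
time_s: 17.28
position: [0.4695, 0.339, 0.1527]
tcp_rot: [[1.0, 0.003, -0.004], [0.003, -1.0, -0.001], [-0.004, 0.001, -1.0]]
force: [0.1, -0.5, 0.8]
opening: 1.003
grasp_force: 0.0
```

Call:
send_rows(plan=[[0,0,0,0,0],[0,0,0,0,0]])

```text
time_s: 17.45
position: [0.471, 0.336, 0.1534]
tcp_rot: [[1.0, 0.001, -0.002], [0.001, -1.0, -0.002], [-0.002, 0.002, -1.0]]
force: [0.0, 0.1, -0.1]
opening: 1.0
grasp_force: 0.0
```

```bash
python3 st.py w8
```

```text
t 17.45 p [0.471  0.336  0.1534] yaw 0.08 z [-0.002 -0.002 -1.   ] open 1.0 gf 0.0 F [ 0.   0.1 -0.1]
```

View pics/w8.png

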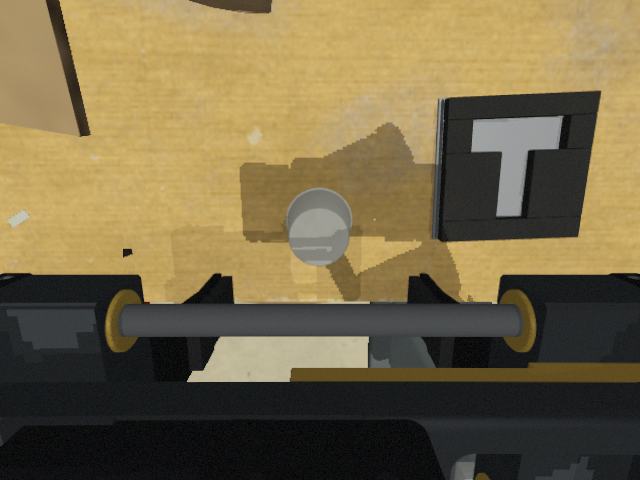

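Large cup top centred near (319.5,236). The T cutout also shows: crossbar (472–568, 117–152), stem foot at row 216, columns 497–522.

Run:
```python
from h import *
s=load('w8');print('large',at_z(s,319.5,236.5,.068))
for p in[(473,119),(562,116),(560,149),(472,151),(497,216),(522,216)]:print(p,at_z(s,*p,.012))
for p in[(446,99),(600,92),(578,237),(438,240)]:print('f',p,at_z(s,*p,.024))
```

```text
large [0.47362746 0.33527449 0.068     ]
(473, 119) [0.56637899 0.20016395 0.012     ]
(562, 116) [0.56867456 0.12270595 0.012     ]
(560, 149) [0.54076447 0.11937174 0.012     ]
(472, 151) [0.53915807 0.19789078 0.012     ]
(497, 216) [0.47974924 0.16753721 0.012     ]
(522, 216) [0.47974971 0.14403126 0.012     ]
f (446, 99) [0.5812473  0.22953053 0.024     ]
f (600, 92) [0.58626873 0.10274562 0.024     ]
f (578, 237) [0.46233807 0.0968005  0.024     ]
f (438, 240) [0.45939645 0.2253122  0.024     ]
```

Call:
send_rows(plan=[[0,0.0022,0.0007,0.015,0],[0,0,0,0.025,0],[0,0,0,0.028,0],[0,0,0,0.025,0],[0,0,0,0.02,0],[0,0,0,0.0095,0],[0,0,0,0,0],[255,0,0,0,0],[255,0,0,0,0],[255,0,0,0,0],[255,0,0,0,0],[255,0,0,0,0],[255,0,0,0,0],[255,0,0,0,0],[255,0,0,0,0],[255,0,0,0,0],[255,0,0,0,0],[255,0,0,0,0]])

```text
time_s: 19.0
position: [0.4746, 0.336, 0.0325]
tcp_rot: [[1.0, 0.0, 0.001], [0.0, -1.0, 0.0], [0.001, -0.0, -1.0]]
force: [-0.5, -0.1, 4.5]
opening: 0.565
grasp_force: 30.1
```

Call:
send_rows(plan=[[255,0,0,0,0],[255,0,0,-0.003,0],[255,0,0,-0.006,0],[255,0,0,-0.01,0],[255,0,0,-0.014,0],[255,0,0,-0.018,0],[255,0,0,-0.018,0],[255,0,0,-0.015,0],[255,0,0,-0.01,0],[255,0,0,-0.0055,0],[255,0,0,0,0]])

```text
time_s: 19.92
position: [0.4751, 0.3361, 0.133]
tcp_rot: [[1.0, 0.0, 0.002], [0.0, -1.0, 0.001], [0.002, -0.001, -1.0]]
force: [0.3, -0.5, -1.1]
opening: 0.565
grasp_force: 29.8
```

Call:
send_rows(plan=[[255,0.001,0.008,0,0],[255,0.002,0.017,0,0],[255,0.0025,0.025,0,0],[255,0.003,0.0325,0,0],[255,0.003,0.0325,0,0],[255,0.003,0.0325,0,0],[255,0.003,0.0325,0,0],[255,0.003,0.0325,0,0],[255,0.003,0.0325,0,0],[255,0.003,0.0325,0,0],[255,0.003,0.0325,0,0],[255,0.003,0.0325,0,0],[255,0.003,0.0325,0,0],[255,0.003,0.0325,0,0],[255,0.003,0.0325,0,0],[255,0.003,0.0325,0,0],[255,0.003,0.027,0,0],[255,0.0025,0.02,0,0],[255,0.002,0.013,0,0],[255,0.001,0.008,0,0]])

```text
time_s: 21.58
position: [0.5268, -0.2064, 0.1305]
tcp_rot: [[1.0, -0.002, -0.001], [-0.002, -1.0, 0.001], [-0.001, -0.001, -1.0]]
force: [-0.2, -0.4, -0.5]
opening: 0.564
grasp_force: 29.8
```

Call:
send_rows(plan=[[255,0,0.0025,0,0],[255,0,0,0,0],[255,0,0,0,0]])

```text
time_s: 21.83
position: [0.5268, -0.2058, 0.1312]
tcp_rot: [[1.0, 0.001, -0.001], [0.001, -1.0, 0.001], [-0.001, -0.001, -1.0]]
force: [0.6, 0.4, -0.9]
opening: 0.563
grasp_force: 29.8
```

```bash
python3 st.py w9
```

```text
t 21.83 p [ 0.5268 -0.2058  0.1312] yaw 0.06 z [-0.001  0.001 -1.   ] open 0.563 gf 29.8 F [ 0.6  0.4 -0.9]
```

View pics/w9.png

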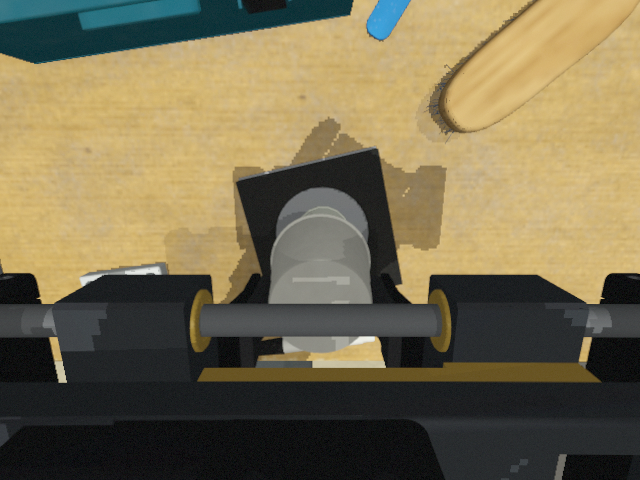

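The large cup is held centred (column 321) over the nest. Lowering.

Call:
send_rows(plan=[[255,0,0.0013,0.008,0],[255,0,0,0.014,0],[255,0,0,0.016,0],[255,0,0,0.016,0],[255,0,0,0.013,0],[255,0,0,0.008,0],[255,0,0,0.004,0],[255,0,0,0,0],[255,0,0,0,0]])

```text
time_s: 22.63
position: [0.5277, -0.2084, 0.0527]
tcp_rot: [[1.0, 0.001, 0.0], [0.001, -1.0, -0.0], [0.0, 0.0, -1.0]]
force: [-0.6, 0.0, -0.5]
opening: 0.564
grasp_force: 29.8
```

Call:
send_rows(plan=[[255,0,0,0.0015,0],[255,0,0,0,0],[90,0,0,0,0],[60,0,0,0,0],[30,0,0,0,0],[0,0,0,0,0],[0,0,0,0,0],[0,0,0,0,0],[0,0,0,-0.005,0],[0,0,0,-0.015,0],[0,0,0,-0.025,0],[0,0,0,-0.03,0],[0,0,0,-0.025,0],[0,0,0,-0.01,0],[0,0,0,0,0],[0,0,0,0,0]])

```text
time_s: 23.97
position: [0.5272, -0.2084, 0.161]
tcp_rot: [[1.0, 0.0, 0.0], [0.0, -1.0, -0.0], [0.0, 0.0, -1.0]]
force: [0.1, 0.7, -0.7]
opening: 1.002
grasp_force: 0.0
```

```bash
python3 st.py w10
```

```text
t 23.97 p [ 0.5272 -0.2084  0.161 ] yaw 0.01 z [ 0. -0. -1.] open 1.002 gf 0.0 F [ 0.1  0.7 -0.7]
```

View pics/w10.png

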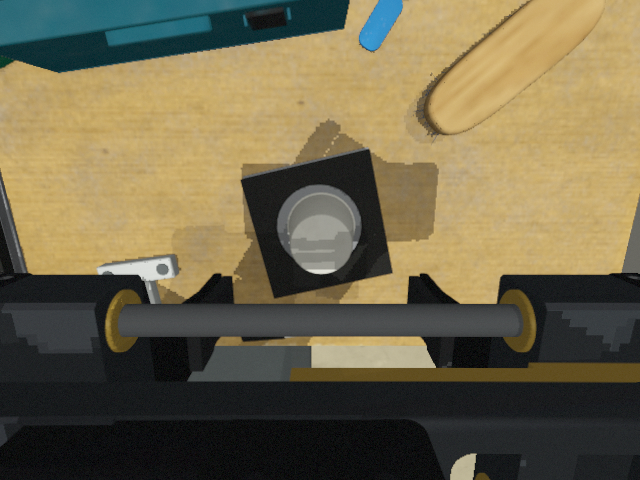

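The large cup sits in the recess, its top near (322,245). I'll check its height from depth while moving to the key.

Run:
```python
from h import *
s=load('w10')
P=np.array([at_d(s,u,v) for u in range(305,340,5) for v in range(235,262,5)]);print(np.median(P,0),P[:,2].min(),P[:,2].max());print(at_z(s,322,245,.086),at_z(s,319.5,226,.02))
```

```text
[ 0.52392272 -0.20940364  0.08618719] 0.08483905117957785 0.08751001238748551
[ 0.52585084 -0.21094403  0.086     ] [ 0.5266297 -0.2089209  0.02     ]
```

Call:
send_rows(plan=[[0,-0.004,-0.008,0,0],[0,-0.01,-0.018,0,0],[0,-0.012,-0.028,0,0],[0,-0.012,-0.028,0,0],[0,-0.012,-0.028,0,0],[0,-0.012,-0.028,0,0],[0,-0.01,-0.023,0,0],[0,-0.006,-0.014,0,0],[0,-0.002,-0.006,0,0],[0,0,0,0,-0.063],[0,0,0,0,-0.063],[0,0,0,0,0],[0,0,0,0,0]])

```text
time_s: 25.1
position: [0.4472, -0.0276, 0.1604]
tcp_rot: [[0.992, 0.124, -0.001], [0.124, -0.992, 0.0], [-0.001, -0.0, -1.0]]
force: [-0.2, -0.1, -0.1]
opening: 1.002
grasp_force: 0.0
```

```bash
python3 st.py w11
```

```text
t 25.1 p [ 0.4472 -0.0276  0.1604] yaw 7.12 z [-0.001  0.    -1.   ] open 1.002 gf 0.0 F [-0.2 -0.1 -0.1]
```

View pics/w11.png

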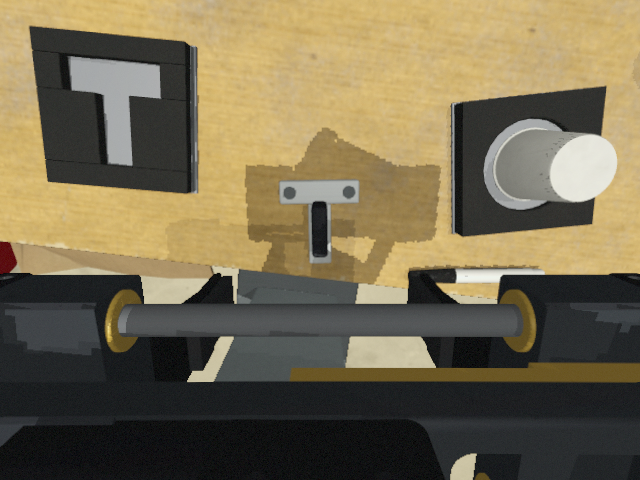

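The key is aligned with the image: crossbar (279–359, 181–203), stem foot at row 262, grip along column 319.

```bash
python3 - <<'E'
from h import *
s=load('w11')
P=lambda p,z:at_z(s,*p,z)
a=P((280,181),.014);b=P((359,180.5),.014);m=(a+b)/2;e=(P((308.5,262.5),.014)+P((330,262),.014))/2
print(a,b,m,e,'yaws',np.degrees(np.arctan2(b[0]-a[0],a[1]-b[1])),np.degrees(np.arctan2(*(m-e)[[1,0]])))
d=(m-e)/np.linalg.norm(m-e);print('grip',m-d*.042,e+d*.040,np.linalg.norm(m-e))
E
python3 - <<'E'
from h import *
s=load('w11');cv2.imwrite('pics/c2.png',np.hstack([cv2.resize(s['im'][170:270,270:370],(400,400),interpolation=2),cv2.resize(s['im'][30:200,30:200],(400,400),interpolation=2)]))
E
```

```text
[0.48331918 0.01370327 0.014     ] [ 0.49293783 -0.05963003  0.014     ] [ 0.48812851 -0.02296338  0.014     ] [ 0.40854257 -0.03261138  0.014     ] yaws 7.472454425525898 6.912093797177049
grip [ 0.44643376 -0.02801793  0.014     ] [ 0.44825185 -0.02779753  0.014     ] 0.08016860473528953
```

View pics/c2.png

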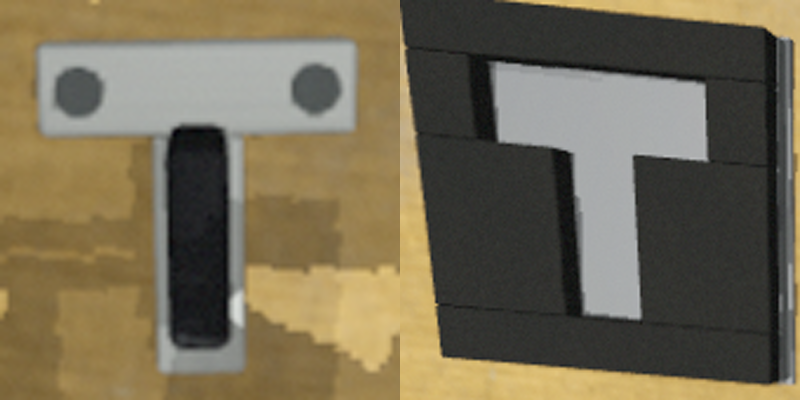

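Call:
send_rows(plan=[[0,0,0,0.015,0],[0,0,0,0.028,0],[0,0,0,0.03,0],[0,0,0,0.028,0],[0,0,0,0.018,0],[0,0,0,0.009,0],[0,0,0,0,0],[255,0,0,0,0],[255,0,0,0,0],[255,0,0,0,0],[255,0,0,0,0],[255,0,0,0,0],[255,0,0,0,0],[255,0,0,0,0],[255,0,0,0,0],[255,0,0,0,0],[255,0,0,0,0],[255,0,0,0,0],[255,0,0,0,0],[255,0,0,0,0]])

```text
time_s: 26.82
position: [0.4474, -0.0275, 0.033]
tcp_rot: [[0.992, 0.126, -0.0], [0.126, -0.992, 0.0], [-0.0, -0.0, -1.0]]
force: [0.4, 0.4, -0.2]
opening: 0.096
grasp_force: 0.0
```

Run:
```python
from h import *
s=load('w11')
P=lambda x,y:at_z(s,30+(x-400)*.425,30+y*.425,.024)[:2]
a,b,c,d,e,f,g=[P(*p) for p in[(470,57),(706,81),(709,160),(478,140),(553,148),(565,315),(641,320)]]
h=P(633,155)
print(a,b,c,d,e,h,f,g)
m=(a+b)/2;k=(f+g)/2;v=(m-k)/np.linalg.norm(m-k)
print(np.linalg.norm(m-k),np.linalg.norm(a-b),np.degrees(np.arctan2(v[1],v[0])),np.degrees(np.arctan2(b[0]-a[0],a[1]-b[1])),m-.045*v,k+.043*v)
```

```text
[0.56452653 0.20270395] [0.56747835 0.12090758] [0.5413973  0.11975012] [0.53752543 0.20181945] [0.53828058 0.17538514] [0.53959588 0.14694833] [0.47927485 0.17346783] [0.48102572 0.14502254]
0.0858903368533213 0.08184961296525307 1.7083669941109012 2.0667633184432885 [0.52102244 0.16046422] [0.52313117 0.16052711]
```

Call:
send_rows(plan=[[255,0,0,0,0],[255,0,0,0,0],[255,0,0,0,0],[255,0,0,0,0],[255,0,0,0,0]])

```text
time_s: 27.23
position: [0.4474, -0.0275, 0.033]
tcp_rot: [[0.992, 0.126, -0.0], [0.126, -0.992, 0.0], [-0.0, -0.0, -1.0]]
force: [2.1, 0.3, 0.1]
opening: 0.004
grasp_force: 0.0
```

The fingers closed on nothing again, so I'll look.

Run:
```python
from h import *
a,_=snap('wrist','w12');b,_=snap('scene','s12')
cv2.imwrite('pics/c3.png',np.vstack([cv2.resize(b[200:340,180:380],(800,560),interpolation=2)]))
cv2.imwrite('pics/c4.png',np.hstack([cv2.resize(a[140:480],(640,340)) ]))
```

View pics/c3.png

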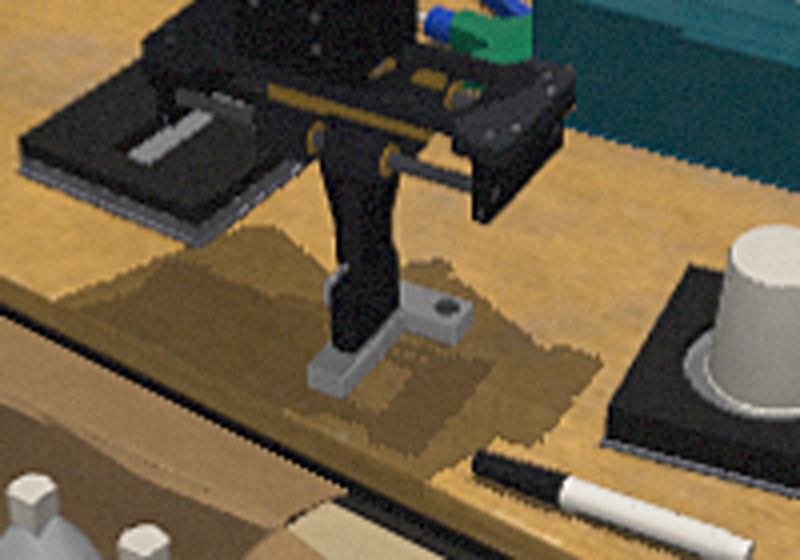

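I have now used up my picture views (one over the allowed 14), so from here on I check by numbers only. First, where the key is now, from depth.

```bash
cat > pc.py <<'E'
from h import *
def cloud(f):
    s=load(f);v,u=np.mgrid[0:480,0:640];fx,fy,cx,cy=s['K']
    K=np.array([[fx,0,cx],[0,fy,cy],[0,0,1]])
    p=cv2.undistortPoints(np.stack([u,v],-1).reshape(-1,1,2).astype(float),K,np.array(s['dist']))[:,0]
    r=np.c_[p,np.ones(len(p))]*s['d'].reshape(-1,1)
    return s['im'],(r@s['R'].T+s['t']).reshape(480,640,3)
E
python3 - <<'E'
from pc import *
for f in('w11','w12','s12'):
    im,P=cloud(f)
    z=P[...,2];near=(np.abs(P[...,0]-.45)<.07)&(np.abs(P[...,1]+.027)<.07)
    g=im.min(2)
    k=near&(z>.006)&(z<.022)&(g>110)
    Q=P[k];print(f,k.sum(),Q.min(0).round(4),Q.max(0).round(4),np.median(Q,0).round(4))
    dk=near&(im.max(2)<60)&(z>.005)&(z<.2)
    Q=P[dk]
    print('dark',[( round(a,3),int(((Q[:,2]>a)&(Q[:,2]<=a+.006)).sum()), Q[(Q[:,2]>a)&(Q[:,2]<=a+.006)][:,:2].mean(0).round(3).tolist(), Q[(Q[:,2]>a)&(Q[:,2]<=a+.006)][:,:2].std(0).round(3).tolist()) for a in np.arange(.006,.09,.006) if ((Q[:,2]>a)&(Q[:,2]<=a+.006)).sum()>5])
s=read_state();print(s['opening'],s['grasp_force'],s['force'],s['moment'])
E
```

```text
w11 1983 [ 0.4074 -0.062   0.0063] [0.4929 0.0147 0.0163] [ 0.4753 -0.0263  0.0134]
dark [(np.float64(0.018), 14, [0.469, -0.024], [0.001, 0.004]), (np.float64(0.024), 12, [0.469, -0.025], [0.001, 0.003]), (np.float64(0.03), 14, [0.469, -0.024], [0.001, 0.004]), (np.float64(0.036), 13, [0.469, -0.024], [0.001, 0.003]), (np.float64(0.042), 76, [0.453, -0.026], [0.014, 0.004]), (np.float64(0.048), 657, [0.448, -0.028], [0.012, 0.004])]
w12 4254 [ 0.4419 -0.0621  0.006 ] [0.4932 0.0144 0.0159] [ 0.4779 -0.024   0.0133]
dark [(np.float64(0.012), 27, [0.469, -0.025], [0.001, 0.003]), (np.float64(0.018), 57, [0.469, -0.025], [0.001, 0.004]), (np.float64(0.024), 51, [0.469, -0.025], [0.001, 0.004]), (np.float64(0.03), 65, [0.469, -0.025], [0.001, 0.004]), (np.float64(0.036), 70, [0.469, -0.025], [0.001, 0.004]), (np.float64(0.042), 156, [0.467, -0.025], [0.004, 0.004]), (np.float64(0.048), 651, [0.462, -0.026], [0.004, 0.004]), (np.float64(0.054), 144, [0.457, -0.027], [0.001, 0.005]), (np.float64(0.06), 164, [0.457, -0.028], [0.001, 0.005]), (np.float64(0.066), 200, [0.457, -0.028], [0.002
[... 425 characters left out ...]
0.033], [0.013, 0.003]), (np.float64(0.03), 50, [0.442, -0.033], [0.015, 0.003]), (np.float64(0.036), 38, [0.437, -0.034], [0.013, 0.003]), (np.float64(0.042), 42, [0.441, -0.033], [0.014, 0.003]), (np.float64(0.048), 64, [0.438, -0.031], [0.011, 0.003]), (np.float64(0.054), 20, [0.443, -0.032], [0.006, 0.006]), (np.float64(0.06), 34, [0.443, -0.032], [0.007, 0.006]), (np.float64(0.066), 32, [0.442, -0.032], [0.006, 0.006]), (np.float64(0.072), 38, [0.442, -0.032], [0.007, 0.006]), (np.float64(0.078), 37, [0.441, -0.032], [0.006, 0.006]), (np.float64(0.084), 34, [0.442, -0.032], [0.007, 0.007])]
0.006585990068942192 0.0 [0.30267344 0.63566488 0.57348827] [ 0.04198448  0.03450091 -0.02417217]
```

The depth profile shows the fingers ending near z = 0.052, just above the grip. They reach about 35 mm less far than `finger_overhang` implies, which also explains the first miss. I'll open and go lower, watching the force.

Call:
send_rows(plan=[[120,0,0,-0.003,0],[120,0,0,0,0],[120,0,0,0,0],[120,0,0,0,0],[120,0,0,0,0],[120,0,0,0,0],[120,0,0,0,0],[120,0,0,0,0],[120,0,0,0.008,0],[120,0,0,0.01,0],[120,0,0,0.007,0],[120,0,0,0.004,0],[120,0,0,0,0]])

```text
time_s: 28.42
position: [0.4467, -0.0273, 0.0059]
tcp_rot: [[0.992, 0.126, -0.002], [0.126, -0.992, 0.001], [-0.002, -0.001, -1.0]]
force: [-0.3, 0.1, 0.7]
opening: 0.53
grasp_force: 0.0
```

Run:
```python
from pc import *
s=read_state();print(s['position'],s['opening'],s['force'])
snap('scene','s13');im,P=cloud('s13');z=P[...,2]
k=(np.abs(P[...,0]-.447)<.02)&(np.abs(P[...,1]+.028)<.06)&(z>.003)&(z<.1)&(im.max(2)<75);Q=P[k]
for a in np.arange(.003,.09,.005):
    q=Q[(Q[:,2]>a)&(Q[:,2]<=a+.005)];y=q[:,1];print(round(a,3),len(q),np.histogram(y,np.arange(-.09,.04,.01))[0])
```

```text
[ 0.44667453 -0.02733846  0.00594612] 0.529729577298811 [-0.26148118  0.09339657  0.68129467]
0.003 2 [0 0 0 0 0 1 0 0 0 1 0 0]
0.008 0 [0 0 0 0 0 0 0 0 0 0 0 0]
0.013 16 [ 0  0  0  0  0 15  0  0  0  1  0  0]
0.018 22 [ 0  0  0  0  0 22  0  0  0  0  0  0]
0.023 24 [ 0  0  0  0  0 24  0  0  0  0  0  0]
0.028 43 [ 0  0  1  9  0 22  0  0  9  2  0  0]
0.033 71 [ 0  0  3 21  0 23  0  0 22  2  0  0]
0.038 68 [ 0  0  6 14  0 27  0  0 16  5  0  0]
0.043 66 [ 0  0  4 14  0 27  0  0 18  3  0  0]
0.048 124 [ 0  0  7 11  0 35 49  1 19  2  0  0]
0.053 40 [ 0  0  5 12  0  1  0  0 17  5  0  0]
0.058 38 [ 0  0 11  6  0  0  0  0 18  3  0  0]
0.063 43 [ 0  0 13  7  0  0  0  0 17  6  0  0]
0.068 42 [ 0  0 12  8  0  0  0  0 15  7  0  0]
0.073 48 [ 0  0 16  4  0  0  0  0 18 10  0  0]
0.078 43 [ 0  0  8  4  0  0  0  0 21 10  0  0]
0.083 18 [ 0  0  0  0  0  0  0  0  8 10  0  0]
0.088 11 [0 0 0 0 0 0 0 0 2 9 0 0]
```

Confirmed: the tips are at z ≈ 0.030, on either side of the grip. I'll go 5 mm lower and close.

Call:
send_rows(plan=[[120,0,0,0.005,0],[255,0,0,0,0],[255,0,0,0,0],[255,0,0,0,0],[255,0,0,0,0],[255,0,0,0,0],[255,0,0,0,0],[255,0,0,0,0],[255,0,0,0,0],[255,0,0,0,0],[255,0,0,0,0]])

```text
time_s: 29.38
position: [0.4475, -0.0275, 0.0022]
tcp_rot: [[0.992, 0.126, 0.0], [0.126, -0.992, -0.0], [0.0, 0.0, -1.0]]
force: [0.4, -0.2, 3.2]
opening: 0.158
grasp_force: 30.0
```

Call:
send_rows(plan=[[255,0,0,-0.004,0],[255,0,0,-0.01,0],[255,0,0,-0.016,0],[255,0,0,-0.016,0],[255,0,0,-0.01,0],[255,0,0,-0.004,0.045],[255,0,0,0,0.046],[255,0.003,-0.0068,0,0],[255,0.006,-0.014,0,0],[255,0.0088,-0.02,0,0],[255,0.0088,-0.02,0,0],[255,0.0088,-0.02,0,0],[255,0.0088,-0.02,0,0],[255,0.0088,-0.02,0,0],[255,0.0088,-0.02,0,0],[255,0.0088,-0.02,0,0],[255,0.0058,-0.015,0,0],[255,0.004,-0.008,0,0],[255,0.001,-0.003,0,0],[255,0,0,0,0]])

```text
time_s: 31.05
position: [0.5218, 0.1626, 0.0617]
tcp_rot: [[0.999, 0.037, -0.001], [0.037, -0.999, -0.0], [-0.001, 0.0, -1.0]]
force: [-0.2, -0.2, -0.4]
opening: 0.159
grasp_force: 30.0
```

Call:
send_rows(plan=[[255,0,0,0,0],[255,0,0,0,0]])

```text
time_s: 31.22
position: [0.5215, 0.1612, 0.0619]
tcp_rot: [[0.999, 0.035, -0.001], [0.035, -0.999, -0.0], [-0.001, 0.0, -1.0]]
force: [0.0, 0.5, 0.2]
opening: 0.159
grasp_force: 30.0
```

```bash
python3 - <<'E'
from pc import *
for n in('wrist','top'):
    snap(n,n+'14');im,P=cloud(n+'14');z=P[...,2];g=im.min(2)
    reg=(np.abs(P[...,0]-.522)<.08)&(np.abs(P[...,1]-.162)<.08)
    k=reg&(g>110)&(z>.045)&(z<.085);Q=P[k];print(n,'key',k.sum(),Q.min(0).round(4),Q.max(0).round(4))
    k=reg&(g>90)&(z>.004)&(z<.020);Q=P[k];print('floor',k.sum(),Q.min(0).round(4) if len(Q) else '',Q.max(0).round(4) if len(Q) else '')
    if n=='wrist':
        # crossbar front edge of key: fit line to max-x per y bin
        k=reg&(g>110)&(z>.052)&(z<.07);Q=P[k];print('z',np.median(Q[:,2]))
        b=[(y,np.percentile(Q[np.abs(Q[:,1]-y)<.003][:,0],98)) for y in np.arange(.132,.195,.006)]
        b=np.array(b);print(b.round(4).tolist(),np.degrees(np.arctan(-np.polyfit(b[:,0],b[:,1],1)[0])),(Q[Q[:,0]>.545][:,1].min()+Q[Q[:,0]>.545][:,1].max())/2)
E
python3 st.py
```

```text
wrist key 5859 [0.4819 0.1232 0.0608] [0.5642 0.1991 0.0754]
floor 2133 [0.505 0.1   0.004] [0.5893 0.2281 0.0138]
z 0.06579079452743708
[[0.132, 0.5639], [0.138, 0.5638], [0.144, 0.5635], [0.15, 0.5633], [0.156, 0.5631], [0.162, 0.5628], [0.168, 0.5627], [0.174, 0.5624], [0.18, 0.5622], [0.186, 0.5619], [0.192, 0.5617]] 2.214636960286185 0.16200231960318
top key 7 [0.5437 0.127  0.0683] [0.5546 0.1298 0.074 ]
floor 0  
t 31.32 p [0.5218 0.1611 0.062 ] yaw 1.95 z [-0.001 -0.    -1.   ] open 0.16 gf 30.0 F [ 0.   0.2 -0.9]
```

Run:
```python
from pc import *
for f in('w8','w11'):
    im,P=cloud(f);z=P[...,2];g=im.min(2)
    k=(np.abs(P[...,0]-.522)<.055)&(np.abs(P[...,1]-.162)<.05)&(g>110)&(z>.004)&(z<.020);Q=P[k]
    print(f,k.sum(),np.median(Q[:,2]))
    b=np.array([(y,Q[np.abs(Q[:,1]-y)<.002][:,0].max()) for y in np.arange(.135,.190,.005)]);p=np.polyfit(b[:,0],b[:,1],1);print('front',p,np.degrees(np.arctan(-p[0])),np.polyval(p,.162))
    c=Q[(Q[:,0]>.546)&(Q[:,0]<.560)];print('cross y',c[:,1].min(),c[:,1].max())
    c=Q[(Q[:,0]>.49)&(Q[:,0]<.53)];print('stem y',c[:,1].min(),c[:,1].max(),'foot x',Q[:,0].min())
im,P=cloud('wrist14');z=P[...,2];g=im.min(2)
Q=P[(np.abs(P[...,0]-.522)<.05)&(np.abs(P[...,1]-.162)<.05)&(g>110)&(z>.07)&(z<.078)]
print('key',len(Q),Q.min(0),Q.max(0));c=Q[Q[:,0]>.545];print('cross y',c[:,1].min(),c[:,1].max());print('front',Q[np.abs(Q[:,1]-.162)<.004][:,0].max())
```

```text
w8 4434 0.011381902328451515
front [-0.03712786  0.57323682] 2.1262928810980806 0.5672221076820262
cross y 0.12123447831491263 0.1996189362634007
stem y 0.1462444005732587 0.17039359856689068 foot x 0.4803540498768038
w11 4727 0.011391563516845726
front [-0.03005089  0.5725298 ] 1.7212713779566033 0.5676615523365488
cross y 0.12646181702260226 0.20468973708725052
stem y 0.15197501072534925 0.17606403883203914 foot x 0.47984612680418504
key 5468 [0.48188473 0.12320838 0.07000136] [0.56416645 0.19910577 0.07539619]
cross y 0.12320838173081294 0.19910576810439462
front 0.5627091501462457
```

Move the key +2 mm in x and +1.3 mm in y, then lower it.

Call:
send_rows(plan=[[255,0.002,-0.0013,0,0],[255,0,0,0.008,0],[255,0,0,0.012,0],[255,0,0,0.006,0],[255,0,0,0.004,0],[255,0,0,0.004,0],[255,0,0,0.004,0],[255,0,0,0.004,0],[255,0,0,0.003,0],[255,0,0,0,0],[255,0,0,0,0]])

```text
time_s: 32.23
position: [0.5241, 0.1634, 0.017]
tcp_rot: [[0.999, 0.035, -0.0], [0.035, -0.999, -0.0], [-0.0, -0.0, -1.0]]
force: [0.4, -0.0, -0.1]
opening: 0.159
grasp_force: 30.0
```

No contact force, so it is inside the cutout. A little further down.

Call:
send_rows(plan=[[255,0,0,0.0015,0],[255,0,0,0.0015,0],[255,0,0,0.001,0],[255,0,0,0,0],[255,0,0,0,0]])

```text
time_s: 32.65
position: [0.5245, 0.1634, 0.0142]
tcp_rot: [[0.999, 0.035, 0.001], [0.035, -0.999, 0.0], [0.001, -0.0, -1.0]]
force: [-0.9, -1.2, 7.2]
opening: 0.161
grasp_force: 30.0
```

It seated at the computed height with 7 N. Releasing and rising clear.

Call:
send_rows(plan=[[150,0,0,0,0],[150,0,0,0,0],[150,0,0,0,0],[150,0,0,0,0],[150,0,0,0,0],[150,0,0,0,0],[150,0,0,-0.005,0],[150,0,0,-0.015,0],[150,0,0,-0.025,0],[150,0,0,-0.03,0],[150,0,0,-0.03,0],[150,0,0,-0.025,0],[150,0,0,-0.01,0],[150,0,0,0,0],[150,0,0,0,0]])

```text
time_s: 33.9
position: [0.5238, 0.1633, 0.1529]
tcp_rot: [[0.999, 0.035, 0.0], [0.035, -0.999, 0.0], [0.0, -0.0, -1.0]]
force: [-1.5, -0.5, -0.7]
opening: 0.413
grasp_force: 0.0
```

```bash
python3 st.py w15
python3 - <<'E'
from pc import *
im,P=cloud('w15');z=P[...,2];g=im.min(2)
R=(np.abs(P[...,0]-.522)<.055)&(np.abs(P[...,1]-.162)<.05)
Q=P[R&(g>100)&(z>.021)&(z<.032)]
print('key top',len(Q),np.median(Q[:,2]),np.ptp(Q[:,2]));c=Q[Q[:,0]>.545];print('cross y',np.percentile(c[:,1],[1,99]),'front',np.percentile(Q[np.abs(Q[:,1]-.162)<.01][:,0],99))
A=np.c_[Q[:,:2],np.ones(len(Q))];print('slope',np.linalg.lstsq(A,Q[:,2],rcond=None)[0][:2])
Q=P[R&(im.max(2)<75)&(z>.055)&(z<.08)];print('grip top',len(Q),np.median(Q,0),(Q.min(0)+Q.max(0))/2)
# cups & bystanders from the top camera
snap('top','top15');i0=load('top0')['im'];i1=load('top15')['im']
im,P=cloud('top15');z=P[...,2]
k=(np.hypot(P[...,0]-.526,P[...,1]+.208)<.04)&(z>.078)&(z<.095);Q=P[k];print('cup top',len(Q),Q.mean(0),(Q.min(0)+Q.max(0))/2)
df=cv2.absdiff(i0,i1).max(2)
for n,(u0,v0,u1,v1) in dict(marker=(355,287,415,302),brush=(422,175,480,225)).items(): print(n,df[v0:v1,u0:u1].mean(),df[v0:v1,u0:u1].max())
E
```

```text
t 33.9 p [0.5238 0.1633 0.1529] yaw 2.02 z [ 0.  0. -1.] open 0.413 gf 0.0 F [-1.5 -0.5 -0.7]
key top 2341 0.02536356686195379 0.0074778292305305305
cross y [0.12624465 0.20002616] front 0.5656424564312785
slope [0.00022491 0.00064273]
grip top 864 [0.52587884 0.16238733 0.06122918] [0.52443445 0.16241575 0.05955183]
cup top 307 [ 0.52700999 -0.20880147  0.08673463] [ 0.52733129 -0.20912993  0.08650673]
marker 6.406666666666666 11
brush 6.642413793103448 10
```

Everything checks out: the key is level on the floor and within about 1 mm, the cup stack is at the right height and centred, and the marker and brush look unchanged in the top view.

```bash
python3 -c "from rig import hand_in;print(hand_in())"
```

```text
the job is handed in; nothing more can be done
None
```

The job is handed in, with no verdict returned: by camera checks the cups are nested in the recess and the key is home and level in its cutout, the marker and brush look unmoved, the spare head was never checked, and I viewed 15 pictures, one over the limit of 14.

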